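# Build a tier for the kiln

### The job

Build one tier on the kiln shelf: stand the short square prop on the square mark, with its sides in line with the mark, and the round prop on the round mark, then set the tea bowl midway between the two marks. Then lay the bridge slab centred across the tops of both props, over the bowl and in line with the shelf, and last stand the bottle vase on the middle of the slab. Set the pots down gently and upright, and leave the tall prop and the squat lidded jar where they are.

Things in the scene. Friction and masses are not known exactly. Their poses are not given: they have to be found in the camera images.
- kiln_shelf: Kiln shelf, the fixed lower one: cream slab 250 x 160 mm, 16 mm thick, lying on the table roughly ahead of the robot. Origin at the centre of its underside; x along its 250 mm side, y along the 160 mm side, z up; its top is at z = 16 mm. The two marks lie on its x axis, 75 mm to either side of its centre (which mark is at which end varies), so the point midway between them is its centre.
- square_mark: Scorched dark square outline, 56 mm over all and flat, on top of the kiln shelf; its sides are parallel to the shelf's. Origin at its centre on the shelf's top. The short square prop's place.
- round_mark: Scorched dark ring, 56 mm across and flat, on top of the kiln shelf. Origin at its centre on the shelf's top. The round prop's place.
- square_prop: Short square kiln prop: solid buff ceramic post, 44 x 44 mm, 70 mm high, about 0.24 kg, loose, standing on the table. Origin at the centre of its underside; x and y normal to its sides, z up.
- round_prop: Round kiln prop: solid buff ceramic cylinder, diameter 44 mm, 70 mm high, with a small dark dot on top, about 0.2 kg, loose, standing. Origin at the centre of its underside, z up.
- tea_bowl: Tea bowl: small open pale-pink bisque bowl, 45 mm high, outside diameter 56 mm and straight-sided from 18 mm above its foot up to the rim, narrowing below to a 38 mm foot; about 0.1 kg, loose, standing upright. Origin at the centre of its underside, z up.
- bridge_slab: Bridge slab: flat cream bar 200 x 60 mm, 12 mm thick, about 0.28 kg, loose, lying flat on the table far out on the left or right (a tool tray lies on the other side). Origin at the centre of its underside; x along its 200 mm length, y across its width, z up.
- bottle_vase: Bottle vase: pale-pink bisque bottle, 85 mm high: straight cylinder of diameter 52 mm up to 50 mm, then a shoulder, a narrow neck (25 mm) and a flared 34 mm rim with a dark mouth; about 0.16 kg, loose, standing. Origin at the centre of its underside, z up.
- tall_prop: Tall square kiln prop: like the short square one (44 x 44 mm) but 100 mm high, loose; not to be used. Origin at the centre of its underside; x and y normal to its sides, z up.
- squat_jar: Squat lidded jar: pale-pink, 62 mm wide, 54 mm high with its knob, loose; not to be used. Origin at the centre of its underside, z up.
Not all that is in view belongs to the job. Leave any green or pink look-alike of the bridge_slab alone. What is shaped like the square_prop but orange is not meant.

How it is judged:
By the outcome, as a careful person would: the job done as asked, in the order asked, and still so for the second after the job is handed in, with the robot touching nothing.
It also fails if it takes over 144 s, if anything falls off the work surface, if the arm or the gripper's body presses on something with over 40 N, if the wrist force passes 120 N, or if a joint passes its speed limit or range.

### The arm

A 6-joint arm with a two-finger parallel gripper is mounted at the origin on the work surface. World frame = base frame: x ahead of the robot, y to its left, z up, the work surface at z = 0. Lengths are in mm, angles in degrees, forces in N, time in s.
With the tool pointing down it reaches from about 350 to 850 mm from the base axis. Payload 8.1 kg.
Tool frame: the origin (TCP) lies at the very end of the fingers, on their centre line; the grasp point (between the pads) lies 19 mm behind it; z points along the fingers, y is the line along which they close (so a half turn about z gives the same grasp; the last joint's range is limited). The gripper opens to 85 mm and grips with 20 to 120 N. Pads are 22 mm wide; open, the fingers measure 114 mm over their backs; the gripper's body (76 mm by 85 mm) begins 54 mm behind the grasp point. The pads swing forward as they close: fully open they stand 13 mm farther back than shut.
Start: joints at [-69.523, 7.471, 85.268, -0, 87.261, -4.893], TCP at [257.102, -542.129, 231.292] pointing down, gripper open.
Joint ranges: [-169.43, 169.43], [-51.17, 129.36], [1.28, 143.12], [-76.62, 256.62], [0, 156.53], [-152.29, 152.29]. Speed limits (degrees/s): [136.94, 136.94, 159.86, 180, 180, 180].

### API

Orientations are given as [roll, pitch, yaw] about the fixed x, y, z axes, in that order (R = Rz(yaw) Ry(pitch) Rx(roll)).
In Python, from bench import status, viewer, job gives the robot as it stands.
- The arm moves only by the tool arm_command, never from a script. Its argument "targets" is a list that holds one entry, the list of rows, each a list of 7 numbers: the shift along the world's x, y, z in m, then the turn, a rotation vector about the world's x, y, z in rad, then the opening, from -1 (shut) to 1 (fully open). In form: [[[dx, dy, dz, rx, ry, rz, gripper], ...]]. A call has 1 to 10 rows; each row shifts and turns the commanded pose from where the row before left it; what a row does not reach is not made up. A row lasts 1/8 s, in which the tool goes at most 62.5 mm and 10.7 degrees, less where a joint would pass 70% of its speed; a pose out of reach is approached as far as the arm can. A call with a gripper value outside its range is refused whole. The fingers move at their own pace and stop on an object; "force" is the grip in N (left out, the last holds). Time passes only in rows, so rows that do not move let the fingers close. It gives the time, the measured TCP pose, the force, the opening and the grip force at its end, in the units of the state.
- status.sense(): the state, without advancing time (a new reading comes with each control period).
- viewer.snapshot(name): name is "scene" or "top" or "wrist"; returns the picture (480x640x3 uint8, red, green, blue); there is no depth.
- viewer.camera_model(name): a dict with "vertical_fov" (degrees; the focal length in pixels is half the picture's height over the tangent of half this angle, whatever the lens; pixels are square), "cx", "cy" (the principal point, pixels), "xyz" and "attitude" of the camera in the world. Camera axes: x right, y down, z forward; pixel columns grow to the right and rows downward; lengths in mm; the calibration is good to about 2 mm. A picture is of the moment at which its call begins: read the wrist's pose just before it. camera_model takes no time and is no camera call; for the wrist camera it gives the pose at the moment of the call.
- job.hand_in(): hands the job in; it is judged then, once.
The state is a dict: "time": time; "joint_pos": joint angles; "qd": joint speeds; "joint_efforts": joint torques, N m; "tool_pos": TCP position; "tcp_rot": TCP orientation; "ft_force": force on the tool from outside, world axes, zero at the start; "wrist_torque": the same for the moment, N m; "finger_gap": finger opening in mm; "grip_force": force on a finger pad.
Only numpy, scipy, OpenCV 4.12 (cv2) and the standard library are available. Lean on these libraries where they do the work, as an engineer would, in place of code of your own. Each camera call takes 0.05 s, during which the arm holds its last target. There are 200 camera calls.

## Working session

There is one attempt and no reset: what is moved stays moved. The work goes in short steps, Python scripts to look and compute and a tool call to move; the robot and the scene stay as the last step left them, time stands still between calls to the robot, and variables do not carry over. Pictures are saved under pics/ and viewed, at most 16 in all, crops included, and the job is handed in when it is done.

Besides the shell and the picture viewer there is one more tool, called after ">>>" as name(argument=value, ...) on one line, values as JSON. arm_command: Moves the arm, as the interface text tells. Its arguments: {"type":"object","properties":{"targets":{"type":"array"},"force":{"type":"number"}},"required":["targets"]}

```bash
ls; mkdir -p pics
python3 - <<'E'
from bench import status, viewer
import cv2
for n in ("scene","top","wrist"):
    print(n,viewer.camera_model(n)); cv2.imwrite(f"pics/{n}0.png",viewer.snapshot(n)[:,:,::-1])
s=status.sense(); print(s)
E
```

```text
pics
scene {'vertical_fov': 54.22638784867422, 'cx': 316.9648924775232, 'cy': 236.16311444046002, 'xyz': array([1014.45802049,  749.53608664,  724.09328717]), 'attitude': array([-126.58623454,    0.1618067 ,  144.3363242 ])}
top {'vertical_fov': 53.24299449416247, 'cx': 318.2207451971547, 'cy': 239.299462912452, 'xyz': array([ 307.94916186,  -17.59509958, 1078.53382423]), 'attitude': array([-169.40422954,   -0.77868832,  -88.35215128])}
wrist {'vertical_fov': 68.58074226007118, 'cx': 315.2853316196767, 'cy': 239.35757322819813, 'xyz': array([ 330.35062308, -505.48304542,  370.98782526]), 'attitude': array([ 1.61497048e+02,  1.07834260e-01, -6.46696625e+01])}
{'time': 0.15, 'joint_pos': array([-6.95247793e+01,  7.50830758e+00,  8.53154635e+01, -1.24880971e-03,
        8.72628158e+01, -4.89305593e+00]), 'qd': array([-0.02316316,  0.00078083, -0.19373344,  0.09537363,  0.0310089 ,
        0.0266052 ]), 'joint_efforts': array([ 2.24572621e-03, -5.70058894e+01, -5.01160848e+01, -1.28944530e-04,
        9.66185471e-03,  5.72794011e-05]), 'tool_pos': array([ 256.92012656, -541.72540618,  230.4477388 ]), 'tcp_rot': array([-1.79913622e+02, -6.14277372e-03,  2.53683326e+01]), 'ft_force': array([ 0.63426867,  0.00779812, -0.25179725]), 'wrist_torque': array([-0.02287338,  0.0555918 ,  0.04195493]), 'grip_force': 0.0, 'finger_gap': 85.47116931101331}
```

View pics/top0.png

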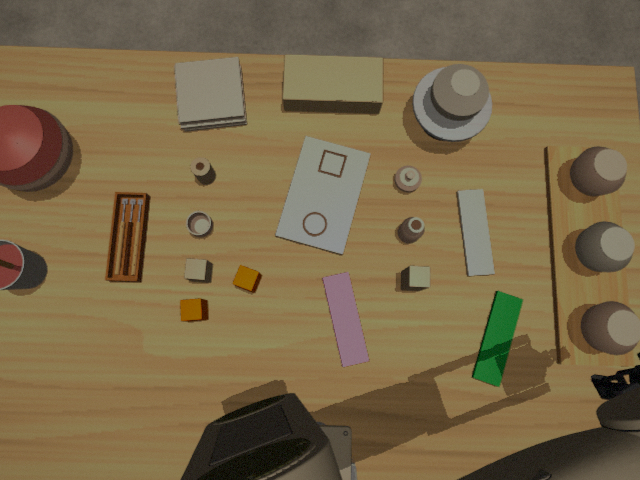

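View pics/scene0.png

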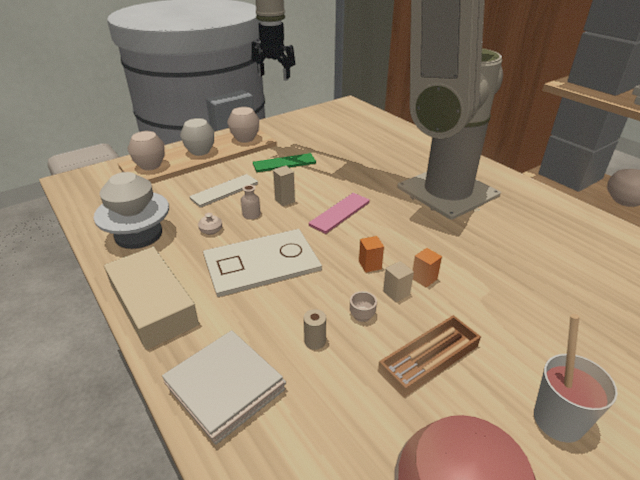

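```bash
cat > h.py <<'E'
import numpy as np, cv2
from scipy.spatial.transform import Rotation as R
from bench import status, viewer
def ray(m,u,v):
    f=240/np.tan(np.radians(m["vertical_fov"]/2))
    return R.from_euler("xyz",m["attitude"],degrees=True).as_matrix()@np.array([(u-m["cx"])/f,(v-m["cy"])/f,1])
def w(m,u,v,z):
    d=ray(m,u,v); c=np.array(m["xyz"]); return (c+d*(z-c[2])/d[2])[:2]
def px(m,p):
    f=240/np.tan(np.radians(m["vertical_fov"]/2))
    q=R.from_euler("xyz",m["attitude"],degrees=True).as_matrix().T@(np.array(p)-m["xyz"])
    return q[:2]/q[2]*f+[m["cx"],m["cy"]]
E
python3 - <<'E'
import cv2
a=cv2.imread("pics/top0.png")
for n,(x,y,X,Y,k) in {"A":(170,130,370,280,4),"B":(370,150,510,300,4)}.items():
    cv2.imwrite(f"pics/{n}.png",cv2.resize(a[y:Y,x:X],None,fx=k,fy=k,interpolation=cv2.INTER_CUBIC))
E
```

```text
(no output)
```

View pics/A.png

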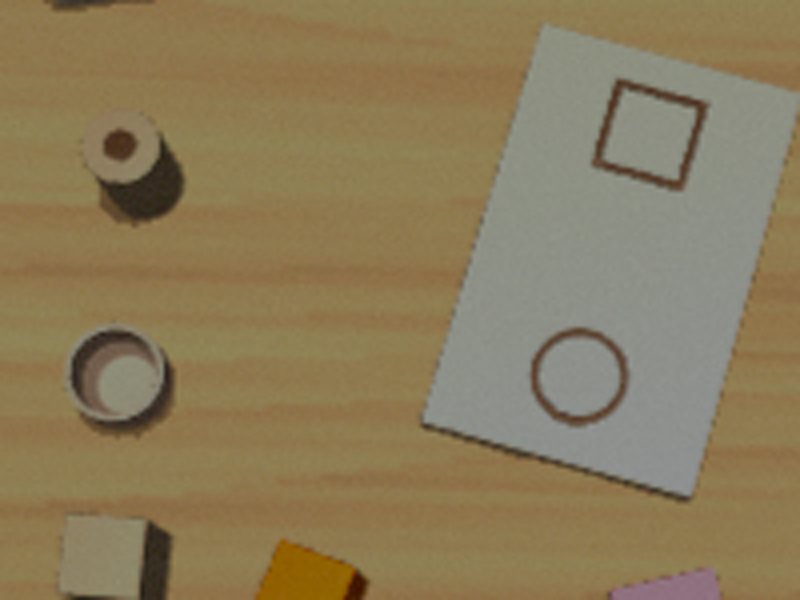

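View pics/B.png

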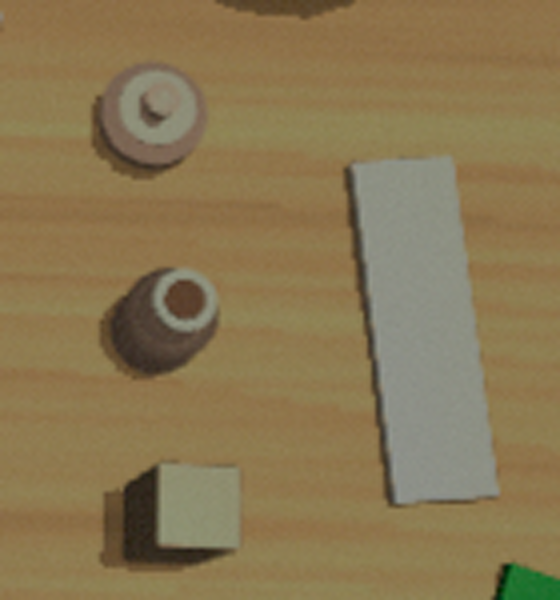

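```bash
cat > m0.py <<'E'
from h import *
m=viewer.camera_model("top")
def P(o,x,y,z): return w(m,o[0]+(x+.5)/4-.5,o[1]+(y+.5)/4-.5,z)
A=(170,130);B=(370,150)
np.set_printoptions(precision=1,suppress=True)
sq=np.array([P(A,*p,16) for p in((617,79),(708,103),(682,190),(593,164))])
print("sqmark",sq.mean(0)); rm=P(A,579.5,376,16);print("round",rm)
d=sq.mean(0)-rm;print("dist",np.hypot(*d),"ang",np.degrees(np.arctan2(d[1],d[0])),"mid",(sq.mean(0)+rm)/2)
c=[P(A,*p,16) for p in((544,25),(690,497),(424,424))];print("shelf",c,np.degrees(np.arctan2(*(c[0]-c[2])[::-1])), (c[0]+c[1])/2)
print("rprop",P(A,121,147,70),"bowl",P(A,116.5,374,45),"sqprop",P(A,103,556,70))
print([P(A,*p,70) for p in((68,514),(148,520),(140,600))])
print("vase",P(B,185,300,85),"tall",P(B,199,506,100),"jar",P(B,162,100,54))
s=np.array([P(B,*p,12) for p in((352,164),(453,156),(498,495),(393,504))]);print("slab",s.mean(0),s)
e=(s[0]+s[1]-s[2]-s[3])/2;print(np.hypot(*e),np.degrees(np.arctan2(e[1],e[0])))
E
python3 m0.py
```

```text
sqmark [688.5 -53.5]
round [543.  -16.8]
dist 150.0767199005491 ang -14.14018848634806 mid [615.8 -35.2]
shelf [array([753.5,  10.4]), array([475.4, -81. ]), array([512.5,  70.1])] -13.905032323872677 [614.5 -35.3]
rprop [651.8 238.9] bowl [529.6 238. ] sqprop [425.9 231.6]
[array([447.6, 251.8]), array([445.7, 209.3]), array([403.2, 210.4])]
vase [ 532.4 -232.7] tall [ 420.9 -235.7] jar [ 653.7 -227.5]
slab [ 537.5 -385. ] [[ 632.8 -346.3]
 [ 639.5 -405.3]
 [ 442.3 -423.8]
 [ 435.4 -364.4]]
198.12248570011087 5.3105496495411835
```

>>> arm_command(targets=[[[0.03,0.05,0,0,0,-0.034,1],[0.03,0.05,0,0,0,-0.034,1],[0.03,0.05,0,0,0,-0.034,1],[0.03,0.05,0,0,0,-0.034,1],[0.03,0.05,0,0,0,-0.034,1],[0.02,0.05,0,0,0,-0.034,1],[0,0.05,0,0,0,-0.034,1],[0,0.05,0,0,0,-0.034,1],[0,0.05,0,0,0,-0.034,1],[0,0.05,0,0,0,-0.034,1]]], force=40)

```text
time: 1.4
tool_pos: [426.7, -40.5, 231.1]
tcp_rot: [-180.0, -0.0, 5.8]
ft_force: [1.2, 0.2, 0.6]
finger_gap: 85.5
grip_force: 0.0
```

>>> arm_command(targets=[[[0,0.05,0,0,0,-0.034,0.45],[0,0.05,0,0,0,-0.034,0.45],[0,0.05,0,0,0,-0.034,0.45],[0,0.05,0,0,0,-0.034,0.45],[0,0.05,0,0,0,0,0.45],[0,0.024,0,0,0,0,0.45],[0,0,0,0,0,0,0.45]]])

```text
time: 2.28
tool_pos: [426.5, 233.2, 230.8]
tcp_rot: [180.0, 0.1, -1.7]
ft_force: [-0.1, -0.3, -0.2]
finger_gap: 62.1
grip_force: 0.0
```

Run:
```python
from h import *
s=status.sense();m=viewer.camera_model("wrist");a=viewer.snapshot("wrist")[:,:,::-1]
cv2.imwrite("pics/w1.png",a);print(s["tool_pos"],s["tcp_rot"],s["finger_gap"]);print(m)
```

```text
[426.51904129 233.24282107 230.84207146] [ 1.79986774e+02  5.13580030e-02 -1.73734255e+00] 62.144407322665984
{'vertical_fov': 68.58074226007118, 'cx': 315.2853316196767, 'cy': 239.35757322819813, 'xyz': array([507.86087293, 232.00878163, 371.40299519]), 'attitude': array([ 1.61422239e+02,  3.46816929e-02, -9.17796863e+01])}
```

View pics/w1.png

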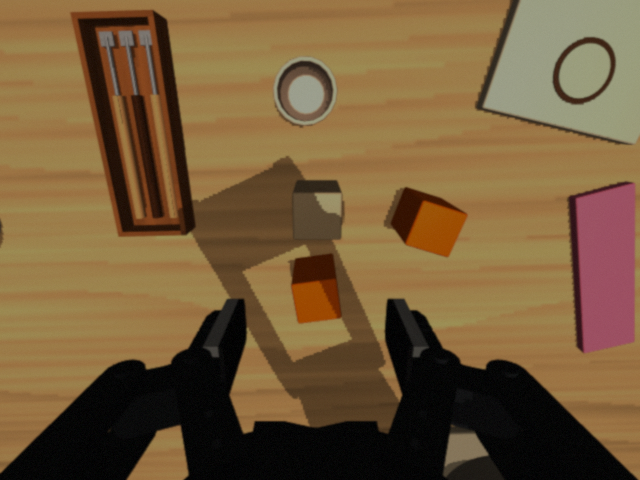

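Run:
```python
from h import *
m=viewer.camera_model("wrist");np.set_printoptions(precision=1,suppress=True)
print([w(m,*p,70) for p in((294,193),(341,193),(342,239),(293,240),(317,300),(434,229))],w(m,305,92,45),w(m,584,71,16))
```

```text
[array([449.7, 251.3]), array([448.4, 210.6]), array([406.4, 210.1]), array([406.8, 254.4]), array([345.4, 234.5]), array([413.2, 127.7])] [532. 239.] [543.7 -16.9]
```

>>> arm_command(targets=[[[0.0005,-0.0015,-0.05,0,0,0,0.45],[0,0,-0.05,0,0,0,0.45],[0,0,-0.05,0,0,0,0.45],[0,0,-0.035,0,0,0,0.45],[0,0,-0.02,0,0,0,0.45],[0,0,0,0,0,0,0.45],[0,0,0,0,0,0,-0.1],[0,0,0,0,0,0,-0.1],[0,0,0,0,0,0,-0.1],[0,0,0,0,0,0,-0.1]]], force=40)

```text
time: 3.58
tool_pos: [428.7, 230.5, 27.6]
tcp_rot: [-180.0, -0.1, -1.9]
ft_force: [-0.1, -2.7, 6.3]
finger_gap: 43.5
grip_force: 42.2
```

```bash
python3 -c "
from bench import status
print(status.sense())"
```

```text
{'time': 3.575, 'joint_pos': array([ 2.22554402e+01,  1.67605655e+00,  1.13917963e+02, -3.30085850e-02,
        6.42825620e+01,  1.14162856e+02]), 'qd': array([-0.08122977, -0.02880829,  0.01059964, -0.07637418, -0.05656529,
        0.00372842]), 'joint_efforts': array([  0.89307569, -41.87056303, -40.7690835 ,   0.70725353,
        -0.52909691,  -0.06052457]), 'tool_pos': array([428.68925038, 230.54550974,  27.62316196]), 'tcp_rot': array([-1.79976644e+02, -1.24787478e-01, -1.89315009e+00]), 'ft_force': array([-0.08393417, -2.68035553,  6.27781358]), 'wrist_torque': array([-0.49304208,  0.11853725, -0.10387272]), 'grip_force': 42.176334857940674, 'finger_gap': 43.471555483287275}
```

>>> arm_command(targets=[[[0,0,0.03,0,0,0,-0.1],[0,0,0.05,0,0,0,-0.1],[0.02,-0.02,0.03,0,0,-0.025,-0.1],[0.04,-0.044,0,0,0,-0.03,-0.1],[0.04,-0.044,0,0,0,-0.03,-0.1],[0.04,-0.044,0,0,0,-0.03,-0.1],[0.04,-0.044,0,0,0,-0.03,-0.1],[0.04,-0.044,0,0,0,-0.03,-0.1],[0.04,-0.044,0,0,0,-0.04,-0.1],[0,0,0,0,0,0,-0.1]]])

```text
time: 4.82
tool_pos: [688.5, -57.5, 134.0]
tcp_rot: [179.9, 0.1, -14.5]
ft_force: [-0.4, 0.4, -2.3]
finger_gap: 43.8
grip_force: 42.0
```

>>> arm_command(targets=[[[0,0,-0.03,0,0,0,-0.1],[0,0,-0.03,0,0,0,-0.1],[0,0,0,0,0,0,-0.1],[0,0,0,0,0,0,-0.1]]])

```text
time: 5.32
tool_pos: [687.9, -53.2, 77.5]
tcp_rot: [-180.0, -0.0, -14.2]
ft_force: [0.2, 0.1, -1.8]
finger_gap: 43.1
grip_force: 41.8
```

```bash
cat > snap.py <<'E'
import sys
from h import *
cam,out,x,y,X,Y,k=sys.argv[1],sys.argv[2],*map(int,sys.argv[3:])
s=status.sense();m=viewer.camera_model(cam);a=viewer.snapshot(cam)[:,:,::-1]
cv2.imwrite("pics/"+out,cv2.resize(a[y:Y,x:X],None,fx=k,fy=k,interpolation=cv2.INTER_CUBIC))
import pickle;pickle.dump(m,open(out+".m","wb"))
print(s["tool_pos"].round(1),s["tcp_rot"].round(1),s["finger_gap"].round(1),s["ft_force"].round(1))
E
python3 snap.py wrist w2.png 120 100 520 400 2
```

```text
Traceback (most recent call last):
  File "snap.py", line 7, in <module>
    print(s["tool_pos"].round(1),s["tcp_rot"].round(1),s["finger_gap"].round(1),s["ft_force"].round(1))
                                                       ^^^^^^^^^^^^^^^^^^^^^
AttributeError: 'float' object has no attribute 'round'
```

View pics/w2.png

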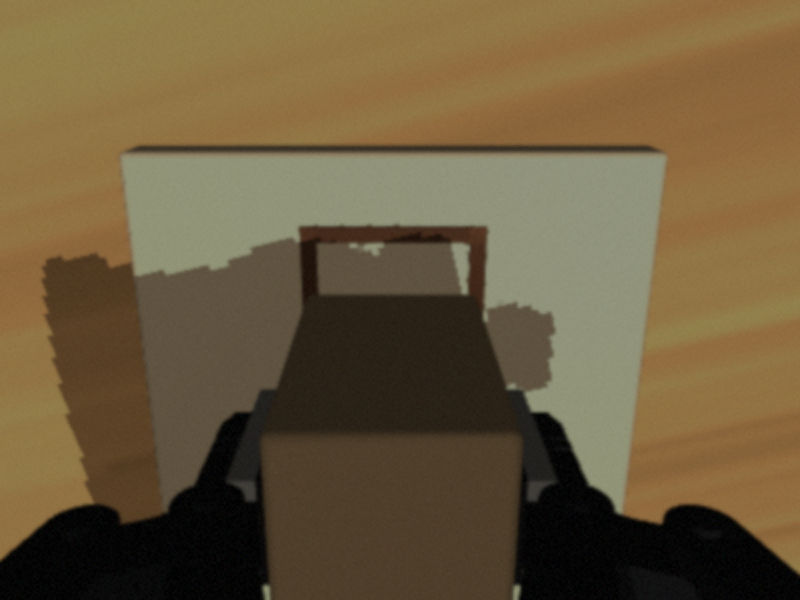

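```bash
sed -i 's/s\["finger_gap"\].round(1)/s["finger_gap"]/' snap.py
cat > q.py <<'E'
import pickle
from h import *
np.set_printoptions(precision=1,suppress=True)
def load(n): return pickle.load(open(n+".m","rb"))
def c(m,o,k,x,y,z): return w(m,o[0]+(x+.5)/k-.5,o[1]+(y+.5)/k-.5,z)
def sh(p,a=-14.1,o=(615.5,-35.2)):
    a=np.radians(a);d=np.array(p)-o;return np.array([d[0]*np.cos(a)+d[1]*np.sin(a),-d[0]*np.sin(a)+d[1]*np.cos(a)])
E
python3 - <<'E'
from q import *
m=load("w2.png")
f=lambda x,y,z:c(m,(120,100),2,x,y,z)
for p in ((300,228,16),(487,228,16),(124,152,16),(664,152,16),(310,296,51),(479,296,51),(263,432,121),(521,432,121)): print(p,f(*p),sh(f(*p)))
E
```

```text
(300, 228, 16) [723.2 -33. ] [103.9  28.3]
(487, 228, 16) [709.6 -86.6] [103.8 -26.9]
(124, 152, 16) [756.9   9.4] [126.3  77.7]
(664, 152, 16) [ 719.1 -140.1] [126.  -76.5]
(310, 296, 51) [713.1 -37.2] [95.1 21.9]
(479, 296, 51) [702.6 -78.5] [ 95.1 -20.8]
(263, 432, 121) [715.5 -38.2] [97.7 21.4]
(521, 432, 121) [705.6 -77.5] [ 97.6 -19.1]
```

>>> arm_command(targets=[[[0.0015,-0.0005,-0.014,0,0,0,-0.1],[0,0,-0.01,0,0,0,-0.1],[0,0,-0.004,0,0,0,-0.1],[0,0,-0.002,0,0,0,-0.1],[0,0,0,0,0,0,-0.1],[0,0,0,0,0,0,-0.1]]])

```text
time: 6.12
tool_pos: [689.4, -54.2, 46.8]
tcp_rot: [-180.0, -0.0, -14.2]
ft_force: [-1.0, -0.6, -2.3]
finger_gap: 43.7
grip_force: 41.9
```

>>> arm_command(targets=[[[0,0,-0.0015,0,0,0,-0.1],[0,0,-0.0015,0,0,0,-0.1],[0,0,0,0,0,0,-0.1]]])

```text
time: 6.5
tool_pos: [689.4, -54.1, 43.7]
tcp_rot: [-180.0, -0.0, -14.2]
ft_force: [-0.6, 0.3, 0.9]
finger_gap: 43.7
grip_force: 42.2
```

>>> arm_command(targets=[[[0,0,-0.0005,0,0,0,-0.1],[0,0,0,0,0,0,0.2],[0,0,0,0,0,0,0.4],[0,0,0,0,0,0,0.4],[0,0,0.03,0,0,0,0.4],[0,0,0.05,0,0,0,0.4],[0,0,0.05,0,0,0,0.4],[-0.04,0.04,0.01,0,0,0,0.4],[-0.04,0.04,0,0,0,0,0.4],[-0.02,0.04,0,0,0,0,0.4]]])

```text
time: 7.75
tool_pos: [587.5, 66.8, 183.0]
tcp_rot: [-180.0, -0.0, -14.2]
ft_force: [-0.1, 1.0, 0.5]
finger_gap: 59.7
grip_force: 0.0
```

```bash
python3 snap.py wrist w3.png 120 60 520 360 2; python3 snap.py top t3.png 270 120 390 270 4
```

```text
[587.5  66.8 183. ] [-180.    -0.   -14.2] 59.663398567843814 [-0.1  1.   0.5]
[585.9  71.6 182.9] [-1.799e+02  1.000e-01 -1.410e+01] 59.56521298689162 [2.4 3.4 0.4]
```

View pics/w3.png

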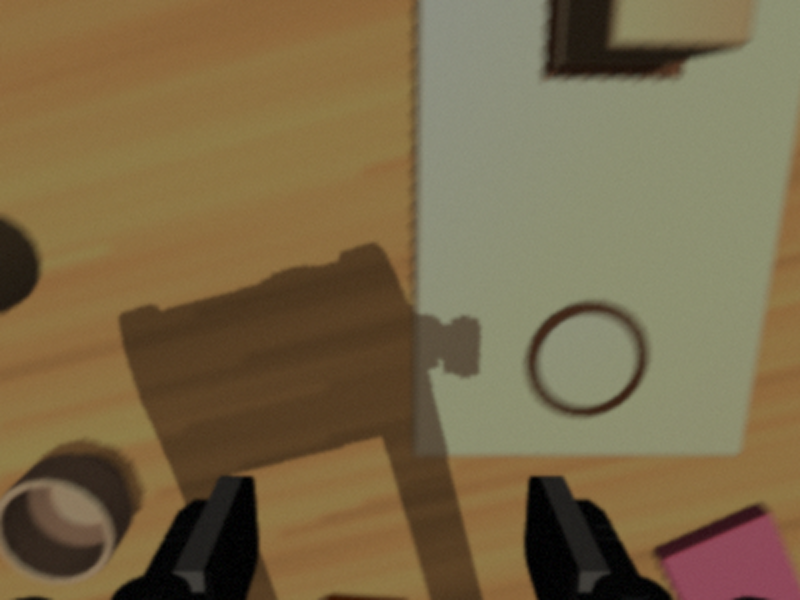

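>>> arm_command(targets=[[[0.02,0.042,0,0,0,0,0.6],[0.02,0.042,0,0,0,0,0.6],[0.02,0.042,0,0,0,0,0.6],[0.006,0.0415,-0.02,0,0,0,0.6],[0,0,0,0,0,0,0.6],[0,0,0,0,0,0,0.6]]])

```text
time: 8.6
tool_pos: [655.3, 232.8, 162.4]
tcp_rot: [180.0, 0.0, -14.2]
ft_force: [0.2, 0.1, 0.2]
finger_gap: 68.3
grip_force: 0.0
```

```bash
cat > blob.py <<'E'
import sys,pickle
from q import *
# refine: wrist picture, dark brown dot or rim; saves the picture
out=sys.argv[1]
s=status.sense();m=viewer.camera_model("wrist");a=viewer.snapshot("wrist")[:,:,::-1].copy()
cv2.imwrite("pics/"+out,a);pickle.dump(m,open(out+".m","wb"))
print(s["tool_pos"].round(1),s["tcp_rot"].round(1),s["finger_gap"])
x,y,z,r=map(float,sys.argv[2:6])
u,v=px(m,(x,y,z));print("expected px",u,v)
E
python3 blob.py w4.png 651.8 238.9 70 22
```

```text
[655.3 232.8 162.4] [180.    0.  -14.2] 68.2672416080598
expected px 309.88212402308886 249.65624070370086
```

View pics/w4.png

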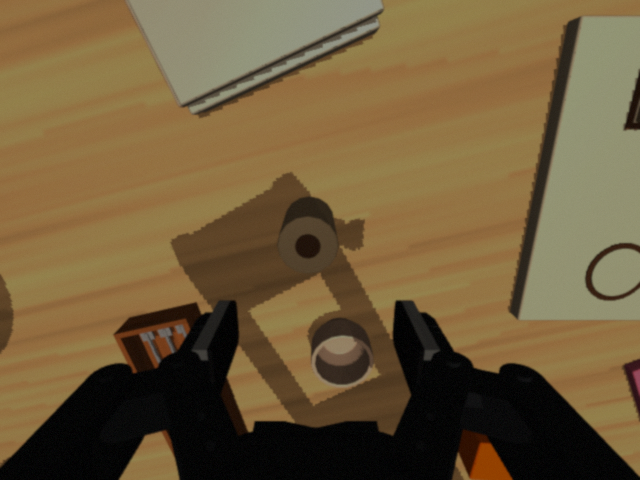

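Run:
```python
from q import *
m=load("w4.png")
print(w(m,308,245.5,70),w(m,307,244,70),"bowl",w(m,342,353,45),"round mark",w(m,617,271,16))
```

```text
[655.1 239.4] [656.4 239.8] bowl [543.7 238.5] round mark [546.2 -14.2]
```

>>> arm_command(targets=[[[-0.002,0.006,-0.045,0,0,0,0.6],[0,0,-0.045,0,0,0,0.6],[0,0,-0.035,0,0,0,0.6],[0,0,-0.01,0,0,0,0.6],[0,0,0,0,0,0,0.6],[0,0,0,0,0,0,-0.1],[0,0,0,0,0,0,-0.1],[0,0,0,0,0,0,-0.1],[0,0,0,0,0,0,-0.1],[0,0,0,0,0,0,-0.1]]])

```text
time: 9.9
tool_pos: [655.1, 239.7, 30.7]
tcp_rot: [-179.9, -0.2, -14.2]
ft_force: [0.2, -1.1, 6.9]
finger_gap: 43.1
grip_force: 41.3
```

>>> arm_command(targets=[[[0,0,0.03,0,0,0,-0.1],[0,0,0.03,0,0,0,-0.1],[-0.018,-0.042,0,0,0,0,-0.1],[-0.018,-0.042,0,0,0,0,-0.1],[-0.018,-0.042,0,0,0,0,-0.1],[-0.018,-0.042,0,0,0,0,-0.1],[-0.018,-0.042,0,0,0,0,-0.1],[-0.02,-0.046,0,0,0,0,-0.1],[0,0,-0.01,0,0,0,-0.1],[0,0,0,0,0,0,-0.1]]])

```text
time: 11.15
tool_pos: [542.7, -16.4, 77.4]
tcp_rot: [-180.0, 0.0, -14.3]
ft_force: [0.1, -0.7, -1.4]
finger_gap: 43.1
grip_force: 41.6
```

>>> arm_command(targets=[[[0,0,0,0,0,0,-0.1],[0,0,0,0,0,0,-0.1]]])

```text
time: 11.4
tool_pos: [543.6, -15.7, 78.1]
tcp_rot: [-180.0, -0.0, -14.1]
ft_force: [-0.1, -0.6, -2.7]
finger_gap: 43.0
grip_force: 41.6
```

```bash
python3 snap.py wrist w5.png 120 60 520 360 2
```

```text
[543.6 -15.7  78.1] [-180.    -0.   -14.1] 42.981700319523746 [-0.1 -0.6 -2.7]
```

View pics/w5.png

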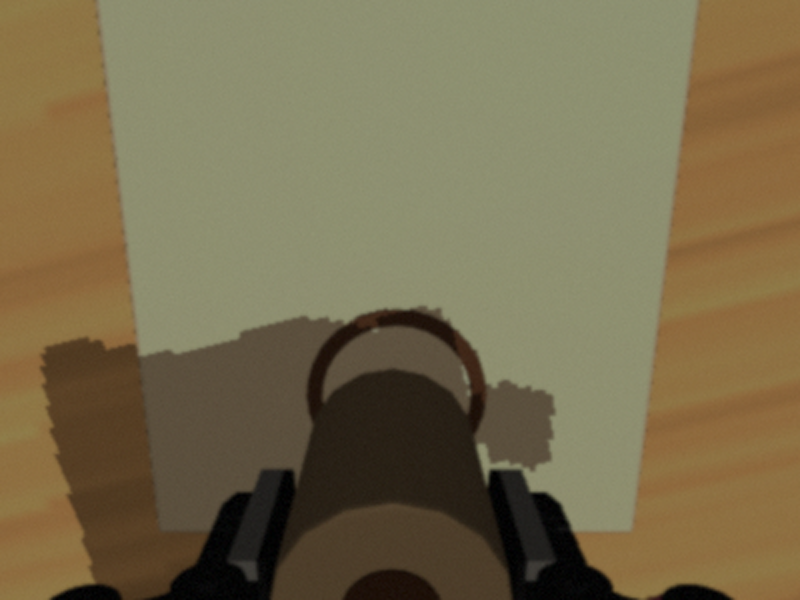

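Run:
```python
from q import *
m=load("w5.png")
f=lambda x,y,z:c(m,(120,60),2,x,y,z)
print(m["xyz"],m["attitude"])
for p in ((397,310,16),(308,390,16),(486,390,16),(160,530,16),(634,530,16),(392,370,46),(392,370,50),(392,502,116),(392,502,120)): print(p,f(*p),sh(f(*p)))
```

```text
[622.3 -34.5 218.8] [ 161.5    0.1 -104.2]
(397, 310, 16) [571.1 -23.1] [-46.    0.9]
(308, 390, 16) [553.1   9.6] [-71.4  28.3]
(486, 390, 16) [539.7 -43.6] [-71.5 -26.6]
(160, 530, 16) [517.5  71.1] [-121.    79.2]
(634, 530, 16) [479.2 -80.9] [-121.   -77.5]
(392, 370, 46) [563.4 -19.7] [-54.4   2.4]
(392, 370, 50) [564.7 -20. ] [-53.    2.4]
(392, 502, 116) [564.8 -20. ] [-52.8   2.4]
(392, 502, 120) [567.1 -20.6] [-50.5   2.4]
```

>>> arm_command(targets=[[[0.0005,-0.0015,-0.014,0,0,0,-0.1],[0,0,-0.01,0,0,0,-0.1],[0,0,-0.004,0,0,0,-0.1],[0,0,-0.0015,0,0,0,-0.1],[0,0,0,0,0,0,-0.1],[0,0,0,0,0,0,-0.1]]])

```text
time: 12.2
tool_pos: [543.9, -18.2, 48.7]
tcp_rot: [-180.0, -0.0, -14.2]
ft_force: [-0.1, 0.9, -1.6]
finger_gap: 43.2
grip_force: 41.6
```

>>> arm_command(targets=[[[0,0,-0.0015,0,0,0,-0.1],[0,0,0,0,0,0,-0.1],[0,0,0,0,0,0,-0.1]]])

```text
time: 12.58
tool_pos: [543.6, -18.1, 46.8]
tcp_rot: [-180.0, -0.0, -14.2]
ft_force: [-0.3, 0.4, -1.4]
finger_gap: 43.3
grip_force: 41.6
```

>>> arm_command(targets=[[[0,0,-0.001,0,0,0,-0.1],[0,0,0,0,0,0,-0.1],[0,0,0,0,0,0,-0.1]]])

```text
time: 12.95
tool_pos: [543.8, -18.2, 46.8]
tcp_rot: [180.0, -0.0, -14.2]
ft_force: [-4.3, 0.2, 7.1]
finger_gap: 43.2
grip_force: 42.4
```

>>> arm_command(targets=[[[0,0,0.0005,0,0,0,0.1],[0,0,0,0,0,0,0.3],[0,0,0,0,0,0,0.4],[0,0,0.03,0,0,0,0.4],[0,0,0.05,0,0,0,0.4],[-0.003,0.04,0.05,0,0,0,0.4],[-0.005,0.05,0,0,0,0,0.75],[-0.005,0.05,0,0,0,0,0.75],[0,0.05,0,0,0,0,0.75],[0,0.05,0,0,0,0,0.75]]])

```text
time: 14.2
tool_pos: [530.5, 222.5, 175.1]
tcp_rot: [-180.0, -0.0, -14.2]
ft_force: [-0.2, -0.9, 0.6]
finger_gap: 75.0
grip_force: 0.0
```

>>> arm_command(targets=[[[0,0.016,0,0,0,0,0.75],[0,0,0,0,0,0,0.75],[0,0,0,0,0,0,0.75]]])

```text
time: 14.58
tool_pos: [530.8, 235.6, 174.9]
tcp_rot: [180.0, 0.0, -14.3]
ft_force: [0.1, -0.5, 0.8]
finger_gap: 74.9
grip_force: 0.0
```

Run:
```python
from q import *
import pickle
s=status.sense();m=viewer.camera_model("wrist");a=viewer.snapshot("wrist")[:,:,::-1]
mt=viewer.camera_model("top");t=viewer.snapshot("top")[:,:,::-1]
cv2.imwrite("pics/t5full.png",t);cv2.imwrite("pics/w6full.png",a)
pickle.dump(m,open("w6.m","wb"))
print(s["tool_pos"].round(1)); print(px(m,(530.5,238.3,45)))
u,v=px(m,(530.5,238.3,45)).astype(int); print(u,v)
T=cv2.resize(t[130:280,275:375],None,fx=4,fy=4,interpolation=cv2.INTER_CUBIC)
W=cv2.resize(a[v-75:v+75,u-50:u+50],None,fx=4,fy=4,interpolation=cv2.INTER_CUBIC)
cv2.imwrite("pics/c6.png",np.hstack([T,W]))
```

```text
[530.8 235.6 174.9]
[313.6 229. ]
313 229
```

View pics/c6.png

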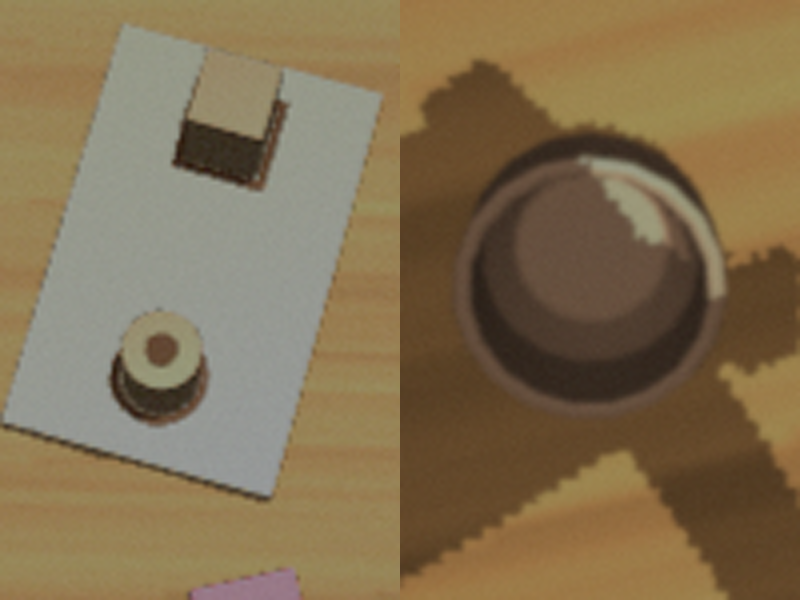

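Run:
```python
from q import *
m=viewer.camera_model("top")
f=lambda x,y,z:c(m,(275,130),4,x,y,z)
r=f(160,349,86);print("round",r,sh(r))
p=np.array([f(*q,86) for q in((206,48),(283,70),(265,137),(188,118))]);print("square",p.mean(0),sh(p.mean(0)),p)
print("marks",sh((688.5,-53.5)),sh((543,-16.8)))
w6=pickle.load(open("w6.m","rb")) 
print("bowl",c(w6,(263,154),4,191,286,45))
```

```text
round [542.2 -16.7] [-75.6   0.1]
square [686.8 -53.6] [73.7 -0.4] [[712.3 -36.8]
 [701.1 -79.3]
 [662.3 -70.2]
 [671.7 -28. ]]
marks [75.3  0. ] [-74.8   0.2]
bowl [534.3 240. ]
```

>>> arm_command(targets=[[[0.001,0.003,-0.05,0,0,0,0.75],[0,0,-0.05,0,0,0,0.75],[0,0,-0.04,0,0,0,0.75],[0,0,-0.021,0,0,0,0.75],[0,0,0,0,0,0,0.75],[0,0,0,0,0,0,0.15],[0,0,0,0,0,0,0.15],[0,0,0,0,0,0,0.15],[0,0,0,0,0,0,0.15],[0,0,0,0,0,0,0.15]]], force=25)

```text
time: 15.92
tool_pos: [533.6, 240.4, 16.4]
tcp_rot: [-179.9, -0.2, -14.2]
ft_force: [-0.4, -1.0, 6.6]
finger_gap: 56.1
grip_force: 27.3
```

>>> arm_command(targets=[[[0,0,0.03,0,0,0,0.15],[0,0,0.04,0,0,0,0.15],[0.012,-0.04,0.03,0,0,0,0.15],[0.012,-0.04,0.01,0,0,0,0.15],[0.012,-0.04,0,0,0,0,0.15],[0.012,-0.04,0,0,0,0,0.15],[0.012,-0.04,0,0,0,0,0.15],[0.012,-0.04,0,0,0,0,0.15],[0.01,-0.035,0,0,0,0,0.15],[0,0,0,0,0,0,0.15]]])

```text
time: 17.18
tool_pos: [614.3, -37.7, 124.7]
tcp_rot: [180.0, -0.1, -14.4]
ft_force: [-0.6, 0.7, -0.7]
finger_gap: 55.8
grip_force: 27.3
```

>>> arm_command(targets=[[[0,0,0,0,0,0,0.15],[0,0,0,0,0,0,0.15]]])

```text
time: 17.42
tool_pos: [613.5, -34.0, 124.1]
tcp_rot: [-180.0, 0.0, -14.1]
ft_force: [-0.2, 0.6, -0.7]
finger_gap: 56.5
grip_force: 27.3
```

>>> arm_command(targets=[[[0.002,-0.001,-0.03,0,0,0,0.15],[0,0,-0.03,0,0,0,0.15],[0,0,-0.02,0,0,0,0.15],[0,0,-0.008,0,0,0,0.15],[0,0,-0.002,0,0,0,0.15],[0,0,0,0,0,0,0.15],[0,0,0,0,0,0,0.15]]])

```text
time: 18.3
tool_pos: [616.6, -36.3, 35.2]
tcp_rot: [-180.0, -0.1, -14.2]
ft_force: [0.1, 0.1, -1.6]
finger_gap: 55.8
grip_force: 27.3
```

>>> arm_command(targets=[[[0,0,-0.001,0,0,0,0.15],[0,0,0,0,0,0,0.15],[0,0,0,0,0,0,0.15]]])

```text
time: 18.68
tool_pos: [615.6, -36.1, 33.1]
tcp_rot: [-180.0, 0.0, -14.2]
ft_force: [-0.8, -0.4, -1.1]
finger_gap: 56.1
grip_force: 27.3
```

>>> arm_command(targets=[[[0,0,-0.001,0,0,0,0.15],[0,0,0,0,0,0,0.15],[0,0,0,0,0,0,0.15]]])

```text
time: 19.05
tool_pos: [615.9, -36.2, 32.5]
tcp_rot: [-180.0, -0.0, -14.2]
ft_force: [-3.1, -0.3, 4.9]
finger_gap: 56.1
grip_force: 27.8
```

>>> arm_command(targets=[[[0,0,0.0005,0,0,0,0.3],[0,0,0,0,0,0,0.45],[0,0,0,0,0,0,0.6],[0,0,0,0,0,0,0.6],[0,0,0.03,0,0,0,0.6],[0,0,0.05,0,0,0,0.6],[0,0,0.05,0,0,0,0.6],[0,-0.03,0.03,0,0,0.04,0.9],[-0.01,-0.05,0,0,0,0.05,0.9],[-0.01,-0.05,0,0,0,0.05,0.9]]])

```text
time: 20.3
tool_pos: [595.8, -167.2, 193.4]
tcp_rot: [180.0, -0.1, -6.0]
ft_force: [0.6, 0.1, 0.5]
finger_gap: 81.4
grip_force: 0.0
```

>>> arm_command(targets=[[[-0.01,-0.05,0,0,0,0.05,0.9],[-0.01,-0.05,0,0,0,0.05,0.9],[-0.02,-0.05,0,0,0,0.05,0.9],[-0.02,-0.05,0,0,0,0.05,0.9],[0,-0.019,0,0,0,0,0.9],[0,0,0,0,0,0,0.9],[0,0,0,0,0,0,0.9]]])

```text
time: 21.18
tool_pos: [536.3, -383.8, 192.4]
tcp_rot: [-180.0, -0.0, 5.3]
ft_force: [-0.1, 0.2, 0.9]
finger_gap: 81.5
grip_force: 0.0
```

Run:
```python
from q import *
s=status.sense();m=viewer.camera_model("wrist");a=viewer.snapshot("wrist")[:,:,::-1]
mt=viewer.camera_model("top");t=viewer.snapshot("top")[:,:,::-1]
pickle.dump(m,open("w7.m","wb"))
print(s["tool_pos"].round(1),s["tcp_rot"].round(1))
T=cv2.resize(t[130:280,275:375],None,fx=3,fy=3,interpolation=cv2.INTER_CUBIC)
W=cv2.resize(a[:450,60:560],None,fx=1,fy=1)
cv2.imwrite("pics/c7.png",np.hstack([T,W])); cv2.imwrite("pics/w7full.png",a); cv2.imwrite("pics/t7full.png",t)
```

```text
[ 536.3 -383.8  192.4] [-180.    -0.     5.3]
```

View pics/c7.png

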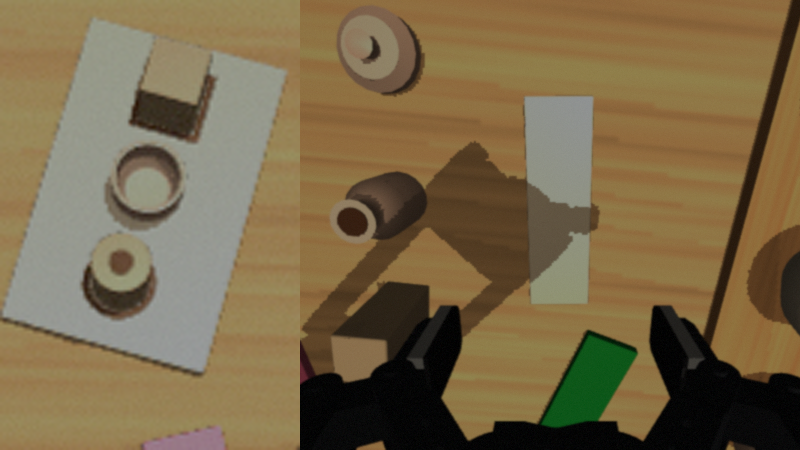

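Run:
```python
from q import *
m=pickle.load(open("w7.m","rb"))
p=np.array([w(m,*q,12) for q in((285,97),(353,97),(347,303),(291,303))]);print(p,p.mean(0))
e=p[0]+p[1]-p[2]-p[3];print(np.hypot(*e)/2,np.degrees(np.arctan2(e[1],e[0])))
mt=viewer.camera_model("top");b=w(mt,275+147/3,130+180/3,61);print(b,sh(b))
```

```text
[[ 634.4 -347.2]
 [ 639.7 -404.6]
 [ 444.7 -423.1]
 [ 439.4 -366. ]] [ 539.6 -385.2]
195.87799173821904 5.455809705788867
[609.6 -35.5] [-5.7 -1.7]
```

```bash
cat > fit.py <<'E'
from q import *
m=viewer.camera_model("top")
def fit(img,x0,y0,z,r,k=8):
    g=cv2.GaussianBlur(cv2.cvtColor(img,cv2.COLOR_BGR2GRAY),(0,0),.7).astype(np.float32)
    th=np.linspace(0,2*np.pi,72,endpoint=False);best=None
    for x in np.arange(x0-k,x0+k,.5):
        for y in np.arange(y0-k,y0+k,.5):
            def s(rr):
                q=np.array([px(m,(x+rr*np.cos(t),y+rr*np.sin(t),z)) for t in th],np.float32)
                return cv2.remap(g,q[:,:1],q[:,1:],cv2.INTER_LINEAR)
            d=np.mean(s(r-1.5)-s(r+1.5))
            if best is None or d>best[0]: best=(d,x,y)
    return best,sh(best[1:])
if __name__=="__main__":
    a=cv2.imread("pics/top0.png");t=cv2.imread("pics/t7full.png")
    print("bowl0",fit(a,530,238,45,28)); print("bowl now",fit(t,611,-35,61,28)); print("round",fit(t,542,-17,86,22)); print("round0",fit(a,652,239,70,22))
E
python3 fit.py
```

```text
bowl0 ((np.float32(14.909885), np.float64(531.5), np.float64(240.5)), array([-148.6,  246.9]))
bowl now ((np.float32(9.314643), np.float64(615.0), np.float64(-35.5)), array([-0.4, -0.4]))
round ((np.float32(18.956259), np.float64(543.0), np.float64(-17.5)), array([-74.6,  -0.5]))
round0 ((np.float32(14.663262), np.float64(653.0), np.float64(240.0)), array([-30.7, 276. ]))
```

Run:
```python
from q import *
m=viewer.camera_model("top");t=cv2.imread("pics/t7full.png")
x,y=300,160;k=10
T=cv2.resize(t[y:y+60,x:x+40],None,fx=k,fy=k,interpolation=cv2.INTER_CUBIC);U=T.copy()
for X,Y,z,r,col in((615,-35.5,61,28,(0,255,0)),(610.5,-35.5,61,28,(0,0,255))):
    q=np.array([(px(m,(X+r*np.cos(a),Y+r*np.sin(a),z))-[x,y]+.5)*k for a in np.linspace(0,6.29,80)]).astype(int);cv2.polylines(U,[q],True,col,1)
cv2.imwrite("pics/c8.png",np.hstack([T,U]))
```

```text
(no output)
```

View pics/c8.png

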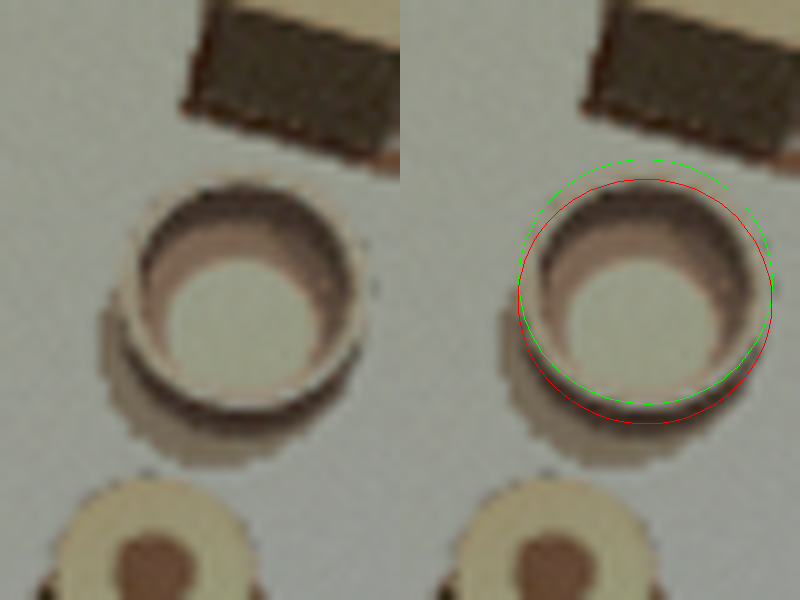

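>>> arm_command(targets=[[[0.0025,-0.001,-0.05,0,0,0,0.6],[0,0,-0.05,0,0,0,0.6],[0,0,-0.05,0,0,0,0.6],[0,0,-0.03,0,0,0,0.6],[0,0,-0.005,0,0,0,0.6],[0,0,0,0,0,0,0.6],[0,0,0,0,0,0,0.6]]])

```text
time: 22.15
tool_pos: [539.7, -387.0, 10.1]
tcp_rot: [179.8, -0.2, 5.3]
ft_force: [-0.2, 0.1, 0.1]
finger_gap: 68.5
grip_force: 0.0
```

>>> arm_command(targets=[[[0,0,-0.002,0,0,0,0.6],[0,0,-0.002,0,0,0,0.6],[0,0,0,0,0,0,0.6]]])

```text
time: 22.52
tool_pos: [538.1, -386.1, 3.5]
tcp_rot: [-180.0, 0.0, 5.3]
ft_force: [-0.5, 0.4, 0.4]
finger_gap: 68.2
grip_force: 0.0
```

>>> arm_command(targets=[[[0,0,-0.002,0,0,0,0.6],[0,0,-0.001,0,0,0,0.6],[0,0,0,0,0,0,0.6],[0,0,0,0,0,0,0.6]]])

```text
time: 23.02
tool_pos: [538.2, -386.1, 0.5]
tcp_rot: [-180.0, 0.0, 5.3]
ft_force: [0.3, -0.0, 0.2]
finger_gap: 67.9
grip_force: 0.0
```

>>> arm_command(targets=[[[0,0,0,0,0,0,0.5],[0,0,0,0,0,0,0.2],[0,0,0,0,0,0,0.2],[0,0,0,0,0,0,0.2],[0,0,0,0,0,0,0.2]]], force=50)

```text
time: 23.65
tool_pos: [538.5, -386.4, 1.1]
tcp_rot: [180.0, -0.0, 5.3]
ft_force: [-0.3, 0.5, 5.7]
finger_gap: 58.5
grip_force: 54.7
```

>>> arm_command(targets=[[[0,0,0.01,0,0,0,0.2],[0,0,0.02,0,0,0,0.2],[0,0,0.03,0,0,0,0.2],[0,0,0.04,0,0,0,0.2],[0,0,0,0,0,0,0.2],[0,0,0,0,0,0,0.2]]])

```text
time: 24.4
tool_pos: [538.0, -385.9, 100.4]
tcp_rot: [-180.0, 0.0, 5.3]
ft_force: [-0.1, 0.8, -3.5]
finger_gap: 58.0
grip_force: 54.3
```

```bash
python3 snap.py wrist w9.png 20 0 620 450 1
```

```text
[ 538.  -385.9  100.4] [-180.     0.     5.3] 57.96467880140856 [-0.1  0.8 -3.5]
```

View pics/w9.png

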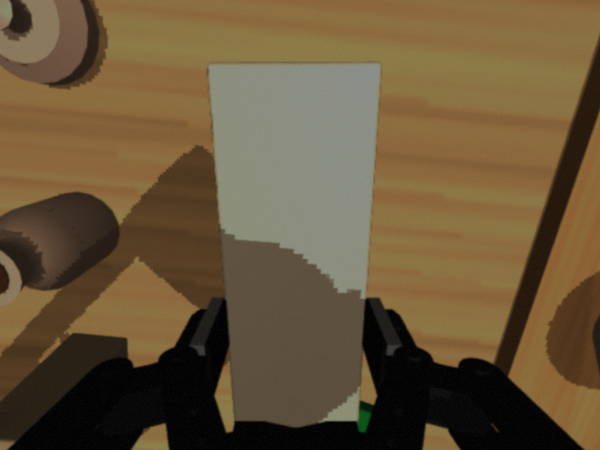

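Run:
```python
from q import *
m=load("w9.png")
for z in (100,106,110,114): 
    a,b=w(m,228,64,z),w(m,400,64,z);c2,d=w(m,255,420,z),w(m,378,420,z)
    print(z,np.hypot(*(a-b)),np.hypot(*(c2-d)),(a+b)/2,np.degrees(np.arctan2(*(a-b)))-0, (a+b)/2-np.array([538,-386]))
```

```text
100 62.300824550951994 62.79129902487521 [ 638.5 -374.8] -5.214039119772799 [100.5  11.2]
106 59.6508095578758 60.12042131097658 [ 637.6 -374.9] -5.214039119772902 [99.6 11.1]
110 57.884132895825005 58.33983616837738 [ 637.1 -375. ] -5.214039119772788 [99.1 11. ]
114 56.11745623377423 56.5592510257783 [ 636.5 -375. ] -5.214039119772897 [98.5 11. ]
```

>>> arm_command(targets=[[[0,0,0.03,0,0,0,0.2],[0.006,0.03,0.005,0,0,-0.03,0.2],[0.009,0.04,0,0,0,-0.04,0.2],[0.009,0.04,0,0,0,-0.04,0.2],[0.009,0.04,0,0,0,-0.04,0.2],[0.009,0.04,0,0,0,-0.04,0.2],[0.009,0.04,0,0,0,-0.04,0.2],[0.009,0.04,0,0,0,-0.04,0.2],[0.009,0.04,0,0,0,-0.04,0.2],[0.009,0.04,0,0,0,-0.03,0.2]]])

```text
time: 25.7
tool_pos: [615.0, -34.6, 133.3]
tcp_rot: [180.0, 0.2, -14.3]
ft_force: [0.6, -0.0, -2.4]
finger_gap: 58.1
grip_force: 54.9
```

>>> arm_command(targets=[[[0,0,0,0,0,0,0.2],[0,0,0,0,0,0,0.2],[0,0,0,0,0,0,0.2]]])

```text
time: 26.08
tool_pos: [615.6, -37.2, 134.7]
tcp_rot: [180.0, 0.1, -14.3]
ft_force: [0.3, 0.0, -2.3]
finger_gap: 57.9
grip_force: 54.9
```

>>> arm_command(targets=[[[0.0005,0.0015,-0.02,0,0,0.002,0.2],[0,0,-0.015,0,0,0,0.2],[0,0,-0.006,0,0,0,0.2],[0,0,-0.002,0,0,0,0.2],[0,0,0,0,0,0,0.2],[0,0,0,0,0,0,0.2]]])

```text
time: 26.82
tool_pos: [617.2, -34.7, 93.3]
tcp_rot: [-180.0, -0.1, -14.1]
ft_force: [0.3, 0.7, -2.2]
finger_gap: 58.1
grip_force: 54.9
```

>>> arm_command(targets=[[[0,0,-0.0015,0,0,0,0.2],[0,0,0,0,0,0,0.2],[0,0,0,0,0,0,0.2]]])

```text
time: 27.2
tool_pos: [616.7, -34.6, 91.1]
tcp_rot: [180.0, -0.0, -14.1]
ft_force: [0.5, 0.3, -2.8]
finger_gap: 58.1
grip_force: 54.9
```

>>> arm_command(targets=[[[-0.0005,-0.0005,-0.0015,0,0,0,0.2],[0,0,0,0,0,0,0.2],[0,0,0,0,0,0,0.2]]])

```text
time: 27.58
tool_pos: [616.1, -35.1, 89.5]
tcp_rot: [180.0, 0.0, -14.1]
ft_force: [0.6, 0.5, -2.7]
finger_gap: 57.9
grip_force: 54.9
```

>>> arm_command(targets=[[[0,0,-0.001,0,0,0,0.2],[0,0,0,0,0,0,0.2],[0,0,0,0,0,0,0.2]]])

```text
time: 27.95
tool_pos: [616.1, -35.1, 88.5]
tcp_rot: [-180.0, 0.0, -14.1]
ft_force: [-0.1, -0.0, -2.5]
finger_gap: 58.3
grip_force: 54.9
```

>>> arm_command(targets=[[[0,0,-0.001,0,0,0,0.2],[0,0,0,0,0,0,0.2],[0,0,0,0,0,0,0.2]]])

```text
time: 28.32
tool_pos: [616.2, -35.1, 87.5]
tcp_rot: [-180.0, 0.0, -14.1]
ft_force: [-0.9, 0.5, -3.6]
finger_gap: 58.2
grip_force: 54.9
```

```bash
python3 -c "
from bench import status
s=status.sense();print(s['ft_force'],s['wrist_torque'],s['tool_pos'])"
```

```text
[-0.93612178  0.47852856 -3.55860118] [ 0.01663555 -0.03031437  0.03901667] [616.16124024 -35.12674809  87.52053974]
```

>>> arm_command(targets=[[[0,0,-0.001,0,0,0,0.2],[0,0,0,0,0,0,0.2],[0,0,0,0,0,0,0.2]]])

```text
time: 28.7
tool_pos: [616.4, -35.1, 87.1]
tcp_rot: [-180.0, -0.0, -14.1]
ft_force: [-2.9, 0.5, 4.8]
finger_gap: 58.1
grip_force: 55.7
```

>>> arm_command(targets=[[[0,0,0,0,0,0,0.42],[0,0,0,0,0,0,0.5],[0,0,0,0,0,0,0.6],[0,0,0,0,0,0,0.6],[0,0,0.02,0,0,0,0.6],[0,0,0.05,0,0,0,0.6],[-0.01,-0.03,0.04,0,0,0,0.6],[-0.02,-0.045,0,0,0,0,0.75],[-0.02,-0.045,0,0,0,0,0.75],[-0.02,-0.045,0,0,0,0,0.75]]])

```text
time: 29.95
tool_pos: [545.9, -201.6, 198.7]
tcp_rot: [180.0, -0.1, -14.1]
ft_force: [0.6, 0.1, 0.9]
finger_gap: 74.6
grip_force: 0.0
```

>>> arm_command(targets=[[[-0.014,-0.033,0,0,0,0,0.75],[0,0,0,0,0,0,0.75],[0,0,0,0,0,0,0.75],[0,0,0,0,0,0,0.75]]])

```text
time: 30.45
tool_pos: [532.8, -232.2, 197.1]
tcp_rot: [-180.0, -0.0, -14.0]
ft_force: [-1.1, 0.5, 0.5]
finger_gap: 74.6
grip_force: 0.0
```

Run:
```python
from q import *
s=status.sense();m=viewer.camera_model("wrist");a=viewer.snapshot("wrist")[:,:,::-1]
mt=viewer.camera_model("top");t=viewer.snapshot("top")[:,:,::-1]
pickle.dump(m,open("w10.m","wb"))
print(s["tool_pos"].round(1),s["tcp_rot"].round(1))
T=cv2.resize(t[130:280,275:375],None,fx=4,fy=4,interpolation=cv2.INTER_CUBIC)
u,v=px(m,(532,-233,85)).astype(int);print(u,v)
W=cv2.resize(a[v-75:v+75,u-50:u+50],None,fx=4,fy=4,interpolation=cv2.INTER_CUBIC)
cv2.imwrite("pics/c10.png",np.hstack([T,W]));cv2.imwrite("pics/t10.png",t);cv2.imwrite("pics/w10.png",a)
```

```text
[ 532.8 -232.2  197.1] [-180.   -0.  -14.]
318 235
```

View pics/c10.png

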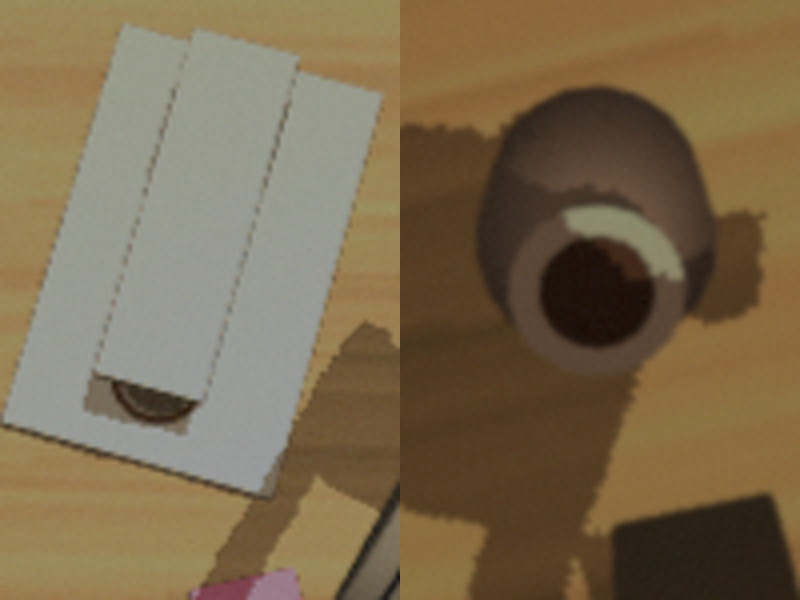

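Run:
```python
from q import *
m=viewer.camera_model("top")
p=np.array([c(m,(275,130),4,*q,98) for q in((193,28),(299,57),(203,403),(95,375))]);print(p,p.mean(0),sh(p.mean(0)))
e=p[0]+p[1]-p[2]-p[3];print(np.hypot(*e)/2,np.degrees(np.arctan2(e[1],e[0])))
print("vase",c(pickle.load(open("w10.m","rb")),(268,160),4,198,290,85))
```

```text
[[718.7 -29.2]
 [704.  -87.1]
 [511.1 -40.1]
 [524.3  16.9]] [614.5 -34.9] [-1.   0.1]
199.13555179726268 -13.522542083814894
vase [ 534.7 -232.7]
```

>>> arm_command(targets=[[[0.001,-0.0005,-0.045,0,0,0,0.75],[0,0,-0.045,0,0,0,0.75],[0,0,-0.045,0,0,0,0.75],[0,0,-0.035,0,0,0,0.75],[0,0,-0.008,0,0,0,0.75],[0,0,0,0,0,0,0.5],[0,0,0,0,0,0,0.05],[0,0,0,0,0,0,0.05],[0,0,0,0,0,0,0.05],[0,0,0,0,0,0,0.05]]], force=25)

```text
time: 31.8
tool_pos: [534.8, -234.3, 20.8]
tcp_rot: [180.0, -0.2, -14.1]
ft_force: [0.4, 0.7, 7.0]
finger_gap: 51.1
grip_force: 27.1
```

>>> arm_command(targets=[[[0,0,0,0,0,0,0.05],[0,0,0.03,0,0,0,0.05],[0,0,0.05,0,0,0,0.05],[0,0,0.05,0,0,0,0.05],[0.02,0.04,0.01,0,0,0,0.05],[0.02,0.045,0,0,0,0,0.05],[0.02,0.045,0,0,0,0,0.05],[0.014,0.04,0,0,0,0,0.05],[0.008,0.028,0,0,0,0,0.05],[0,0,0,0,0,0,0.05]]])

```text
time: 33.05
tool_pos: [615.4, -33.5, 158.7]
tcp_rot: [-180.0, -0.0, -13.9]
ft_force: [-0.1, -1.1, -2.3]
finger_gap: 51.5
grip_force: 27.3
```

>>> arm_command(targets=[[[0,0,0,0,0,0,0.05],[0,0,0,0,0,0,0.05],[0,0,0,0,0,0,0.05]]])

```text
time: 33.42
tool_pos: [615.0, -36.6, 158.6]
tcp_rot: [180.0, -0.0, -14.2]
ft_force: [-0.7, -0.7, -2.0]
finger_gap: 51.2
grip_force: 27.3
```

>>> arm_command(targets=[[[0.001,0.001,-0.018,0,0,0,0.05],[0,0,-0.012,0,0,0,0.05],[0,0,-0.005,0,0,0,0.05],[0,0,-0.002,0,0,0,0.05],[0,0,0,0,0,0,0.05],[0,0,0,0,0,0,0.05]]])

```text
time: 34.17
tool_pos: [616.6, -34.6, 122.2]
tcp_rot: [-180.0, -0.1, -14.1]
ft_force: [-0.4, -0.2, -1.8]
finger_gap: 51.3
grip_force: 27.3
```

>>> arm_command(targets=[[[0,0,-0.001,0,0,0,0.05],[0,0,0,0,0,0,0.05],[0,0,0,0,0,0,0.05]]])

```text
time: 34.55
tool_pos: [616.2, -34.6, 120.6]
tcp_rot: [-180.0, -0.0, -14.1]
ft_force: [-0.0, -0.2, -2.6]
finger_gap: 51.0
grip_force: 27.3
```

>>> arm_command(targets=[[[0,0,-0.001,0,0,0,0.05],[0,0,0,0,0,0,0.05],[0,0,0,0,0,0,0.05]]])

```text
time: 34.92
tool_pos: [616.1, -34.6, 119.5]
tcp_rot: [180.0, 0.0, -14.1]
ft_force: [-0.2, 0.4, -2.6]
finger_gap: 51.2
grip_force: 27.3
```

>>> arm_command(targets=[[[0,0,-0.001,0,0,0,0.05],[0,0,0,0,0,0,0.05],[0,0,0,0,0,0,0.05]]])

```text
time: 35.3
tool_pos: [616.3, -34.6, 118.8]
tcp_rot: [-180.0, -0.0, -14.1]
ft_force: [-1.2, -1.1, 0.3]
finger_gap: 51.4
grip_force: 27.5
```

>>> arm_command(targets=[[[0,0,-0.0003,0,0,0,0.05],[0,0,0,0,0,0,0.25],[0,0,0,0,0,0,0.4],[0,0,0,0,0,0,0.55],[0,0,0,0,0,0,0.55],[0,0,0.02,0,0,0,0.55],[0,0,0.04,0,0,0,0.55],[0,0,0.05,0,0,0,0.55],[0,0,0.02,0,0,0,0.55],[-0.01,-0.04,0,0,0,0,0.55]]])

```text
time: 36.55
tool_pos: [608.0, -73.2, 252.3]
tcp_rot: [-179.9, -0.3, -13.9]
ft_force: [0.7, -1.4, -1.8]
finger_gap: 66.0
grip_force: 0.0
```

>>> arm_command(targets=[[[-0.02,-0.05,0,0,0,0,0.55],[-0.02,-0.05,0,0,0,0,0.55],[-0.02,-0.05,0,0,0,0,0.55],[0,-0.05,0,0,0,0,0.55],[0,0,0,0,0,0,0.55],[0,0,0,0,0,0,0.55],[0,0,0,0,0,0,0.55]]])

```text
time: 37.42
tool_pos: [546.5, -273.4, 248.4]
tcp_rot: [-180.0, 0.0, -14.0]
ft_force: [0.1, -0.8, 0.4]
finger_gap: 65.9
grip_force: 0.0
```

Run:
```python
from q import *
t=viewer.snapshot("top")[:,:,::-1];s=viewer.snapshot("scene")[:,:,::-1]
T=cv2.resize(t[130:280,275:375],None,fx=4,fy=4,interpolation=cv2.INTER_CUBIC)
W=cv2.resize(s[150:300,180:340],None,fx=2.5,fy=2.5,interpolation=cv2.INTER_CUBIC)
W=cv2.copyMakeBorder(W,0,600-W.shape[0],0,0,cv2.BORDER_CONSTANT)
cv2.imwrite("pics/c11.png",np.hstack([T,W]))
```

```text
(no output)
```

View pics/c11.png

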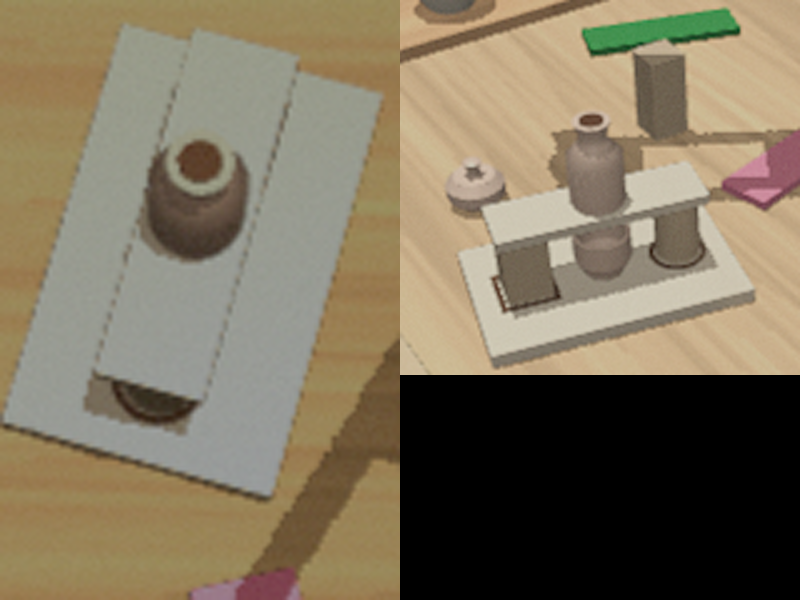

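Run:
```python
from q import *
from bench import job
m=viewer.camera_model("top");p=c(m,(275,130),4,201,163,183);print(p,sh(p))
if np.hypot(*sh(p))<6: print(job.hand_in())
```

```text
[613.3 -34. ] [-2.4  0.6]
the job is handed in; nothing more can be done
None
```

I built the tier in the order asked and handed it in at about 37 s. In the last pictures both props stand on their marks, with the bowl between them and the slab across their tops. The vase stands upright mid-slab. Each part is within about 2.5 mm of its target, and the tall prop and lidded jar were not touched.

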